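# Set the print trimmer's paper stop to the red preset

## Task

Set the trimmer for the next batch of prints: with a fingertip press down the orange pad in the middle of the black paper stop to free its brake, and keeping it pressed push the stop along its rail until it rests against the red preset block, then let go so that the brake holds it there. Do not pinch or force the stop or drag it with the brake on, and leave the cutter head, the loupe, the stapler and the slide box where they are.

Things in the scene. Friction and masses are not known exactly. Their poses are not given: they have to be found in the camera images.
- trimmer: Print trimmer, fixed: grey board 360 (x) by 500 (y) mm, top 22 mm above the desk, cutter bar on its right (-y) edge. Origin under the board's middle, at desk height. Its y axis is the direction of the fence rail, 26 mm wide, top 44 mm above the desk, which runs 120 mm to +x of the origin from y = -180 to +240 mm.
- stop_middle (a point): Middle of the paper stop, fixed on it, 64 mm above the desk: the height of the unpressed pad's top. The stop is a black saddle on the rail, 72 mm along it, 50 mm across. Each end has a shoulder 12 mm thick, top 8 mm above the unpressed pad; the 48 mm gap between them takes a fingertip. A thin low steel blade reaches 101 mm towards the robot at its right end.
- pad_top (a point): Middle of the top of the orange brake pad, which goes down with it. The pad is 44 mm long along the rail and 38 mm across.
- brake_pad (a joint): How far the pad is pressed down, m: 0 up with the brake on, 0.008 at its bottom. A spring (12 N to start, 15 N at the bottom) holds it up. From 0.002 on the brake is free and the stop slides with about 1 N; with the brake on it resists some 6 to 9 N. Let go, the pad springs up and the brake holds.
- paper_stop (a joint): Position of the paper stop's middle along the trimmer's y axis, in m, 0 level with the trimmer's origin, growing to +y.
- red_preset_mid (a point): Middle of the red preset block's top face, 61 mm above the desk. The block is clamped on the rail, near either end of it, 16 mm along the rail, 44 mm across, with a clamp screw 14 mm wide and 8 mm high on top. The stop rests against it when the middles of stop and block are 44 mm apart along the rail.
- blue_preset_mid (a point): The same point of the blue preset block, of the same size, at the rail's other end. Not used now.
- cutter_head (a joint): Position of the cutter head along the cutter bar, in m; it moves along the trimmer's x axis, 0 level with the trimmer's origin. To be left alone.
- cutter_head_mid (a point): Middle of the cutter head, a black and grey housing about 75 by 58 mm whose top is 100 mm above the desk. To be left alone.
- loupe_mid (a point): Middle of the loupe, 45 mm wide and 48 mm high, which stands loose on the board. To be left alone.
- stapler_mid (a point): Middle of the red stapler, 130 by 36 mm and 49 mm high, loose on the desk beyond the rail. To be left alone.
- slide_box_mid (a point): Middle of the white slide box with green lid, 62 by 87 mm and 54 mm high, loose on the desk beyond the rail. To be left alone.

How it is judged (in metres and radians):
On the way, in this order (a step that is already met when the one before it is completed fails the run):
1. the fingers press the orange pad down while the paper stop is still where it was (value of joint brake_pad above 0.002 m and distance of stop_middle from where it was at the start of the episode below 0.012 m and contact force between the fingers and paper_stop above 2 N), for 0.05 s.
2. the paper stop rests against the red preset block with the pad still pressed (horizontal distance between stop_middle and red_preset_mid below 0.046 m and value of joint brake_pad above 0.001 m), for 0.05 s.
At the end, for the whole second after the job is handed in: The paper stop rests against the red preset block (gap under 2 mm), still, with the orange pad up again (within 1 mm) so that the brake holds (horizontal distance between stop_middle and red_preset_mid below 0.046 m and value of joint brake_pad below 0.001 m and velocity of joint paper_stop between -0.005 and 0.005 m/s); the robot touches nothing.
It fails at once if the paper stop is dragged with its brake on (faster than 4 mm/s with the pad pressed less than 1 mm, once it is more than 4 mm from where it started) (value of joint brake_pad below 0.001 m and distance of stop_middle from where it was at the start of the episode above 0.004 m and (velocity of joint paper_stop above 0.004 m/s or velocity of joint paper_stop below -0.004 m/s)).
It fails at once if the paper stop is pinched or forced: the fingers bear on it with more than 40 N (contact force between the fingers and paper_stop above 40 N).
It fails at once if the cutter head is shifted by more than 10 mm (distance of cutter_head_mid from where it was at the start of the episode above 0.01 m).
It fails at once if the loupe, the stapler or the slide box is moved or lifted by more than 15 mm (distance of any of loupe_mid, stapler_mid, slide_box_mid from where it was at the start of the episode above 0.015 m).
It also fails if it takes over 40 s, if anything falls off the work surface, if the arm or the gripper's body presses on something with over 40 N, if the wrist force passes 120 N, or if a joint passes its speed limit or range.

## Robot

A 6-joint arm with a two-finger parallel gripper is mounted at the origin on the work surface. World frame = base frame: x ahead of the robot, y to its left, z up, the work surface at z = 0. Lengths are in m, angles in degrees, forces in N, time in s.
With the tool pointing down it reaches from about 0.325 to 0.775 m from the base axis. Payload 9.3 kg.
Tool frame: the origin (TCP) lies at the very end of the fingers, on their centre line; the grasp point (between the pads) lies 19 mm behind it (bot.grip_depth is the distance from the TCP to the grasp point, in m); z points along the fingers, x is the direction in which the jaws open and shut, and the axes are right-handed (so a half turn about z gives the same grasp; the last joint's range is limited). The gripper opens to 85 mm and grips with 20 to 120 N. Pads are 22 mm wide; open, the fingers measure 114 mm over their backs; the gripper's body (76 mm by 85 mm) begins 54 mm behind the grasp point. The pads swing forward as they close: fully open they stand 13 mm farther back than shut.
Start: joints at [54.798, 14.817, 1.232, 76.415, 0, 81.257], TCP at [0.245, 0.492, 0.231] pointing down, gripper open.
Joint ranges: [-174.27, 174.27], [-52.1, 104.24], [-59.71, 78.15], [-110.17, 111.67], [-87.03, 83.33], [-180, 180]. Speed limits (degrees/s): [127.2, 127.2, 159.86, 180, 180, 180].

## Interface

Orientations are given as [roll, pitch, yaw] about the fixed x, y, z axes, in that order (R = Rz(yaw) Ry(pitch) Rx(roll)).
In Python, from cell import bot gives the robot as it stands. The module is installed in compiled form; this text tells all that it offers.
- The arm moves only by the tool drive_tool, never from a script. Its argument "steps" is a list of rows, each a list of 4 numbers: the shift along the tool's x, y, z in m, then the turn about the tool's z in rad. A call has 1 to 8 rows; each row shifts and turns the commanded pose from where the row before left it, along the tool's axes as they then stand; what a row does not reach is not made up. A row lasts 1/12 s, in which the tool goes at most 41.7 mm and 7.16 degrees, less where a joint would pass 70% of its speed; a pose out of reach is approached as far as the arm can. A call with a gripper value outside its range is refused whole. "hand" is the opening, from 0 (shut) to 1 (fully open), set as the call begins (left out, the last holds). The fingers move at their own pace and stop on an object; "force" is the grip in N (left out, the last holds). Time passes only in rows, so rows that do not move let the fingers close. It gives the time, the measured TCP pose, the force and the opening at its end, in the units of the state.
- bot.sense(): the state, without advancing time (a new reading comes with each control period).
- bot.capture(name): name is "scene" or "top" or "wrist"; returns the picture (480x640x3 uint8, red, green, blue); there is no depth.
- bot.camera_model(name): a dict with "fx", "fy", "cx", "cy" (pixels), "world_from_camera" (4x4, takes a point from camera to world coordinates). Camera axes: x right, y up, looking along -z (the intrinsics and any distortion apply to the point x, -y, -z); pixel columns grow to the right and rows downward; lengths in m; the calibration is good to about 2 mm. A picture is of the moment at which its call begins: read the wrist's pose just before it. camera_model takes no time and is no camera call; for the wrist camera it gives the pose at the moment of the call.
- bot.close_job(): hands the job in, once; it reports no verdict.
The state is a dict: "t": time; "joint_pos": joint angles; "qd": joint speeds; "tau": joint torques, N m; "tcp_pos": TCP position; "tcp_rot": TCP orientation; "contact_force": force on the tool from outside, world axes, zero at the start; "wrist_torque": the same for the moment, N m; "grip_width": finger opening in m.
Only numpy, scipy, OpenCV 4.12 (cv2) and the standard library are available. Lean on these libraries where they do the work, as an engineer would, in place of code of your own. Each camera call takes 0.05 s, during which the arm holds its last target.

## Working session

There is one attempt and no reset: what is moved stays moved. The work goes in short steps, Python scripts to look and compute and a tool call to move; the robot and the scene stay as the last step left them, time stands still between calls to the robot, and variables do not carry over. Pictures are saved under pics/ and viewed, and the job is handed in when it is done.

Besides the shell and the picture viewer there is one more tool, called after "Call:" by a JSON object that holds its "name" and its "arguments", one argument or row to a line. drive_tool: Moves the arm, as the interface text tells. Its arguments: {"type":"object","properties":{"steps":{"type":"array","items":{"type":"array","items":{"type":"number"}}},"hand":{"type":"number"},"force":{"type":"number"}},"required":["steps"]}

```bash
mkdir -p pics; python3 - <<'E'
from cell import bot
import cv2
print(bot.sense())
for n in("scene","top"):
    p=bot.capture(n); cv2.imwrite(f"pics/{n}0.png",p[:,:,::-1]); print(n,bot.camera_model(n))
E
```

```text
{'t': 0.0, 'joint_pos': array([ 5.47994195e+01,  1.48506348e+01,  1.19036450e+00,  7.64146181e+01,
       -1.13097397e-03,  8.12550170e+01]), 'qd': array([ 0.05870542, -0.05994214, -0.14301231, -0.0385732 , -0.10583474,
        0.02195701]), 'tau': array([ 1.23418340e-03, -5.55640125e+01,  3.44534576e+01,  1.36835704e-02,
       -2.46936952e-04,  2.21870249e-05]), 'tcp_pos': array([0.24489367, 0.4921693 , 0.23067153]), 'tcp_rot': array([-1.79989732e+02,  7.41896985e-02,  6.35444099e+01]), 'contact_force': array([-0.43160669, -0.0642485 ,  0.65380594]), 'wrist_torque': array([-0.03500003,  0.03192864,  0.01635681]), 'grip_width': 0.08512954717375447}
scene {'fx': 505.8446144876671, 'fy': 505.8446144876671, 'cx': 324.38355870374585, 'cy': 243.71997760948645, 'world_from_camera': array([[-4.69579222e-01, -7.02243506e-01,  5.35116262e-01,
         1.00969014e+00],
       [ 8.82889843e-01, -3.74143030e-01,  2.83764899e-01,
         2.31687634e-01],
       [ 9.37961751e-04,  6.05698813e-01,  7.95693451e-01,
         7.52307814e-01],
       [ 0.00000000e+00,  0.00000000e+00,  0.00000000e+00,
         1.00000000e+00]])}
top {'fx': 469.2701250166867, 'fy': 469.2701250166867, 'cx': 322.70596099362825, 'cy': 236.38976885030868, 'world_from_camera': array([[-0.02209218,  0.98716475, -0.15816985,  0.43936647],
       [-0.999631  , -0.02431236, -0.01211532, -0.01752009],
       [-0.0158053 ,  0.15784383,  0.98733759,  0.86609579],
       [ 0.        ,  0.        ,  0.        ,  1.        ]])}
```

View pics/scene0.png

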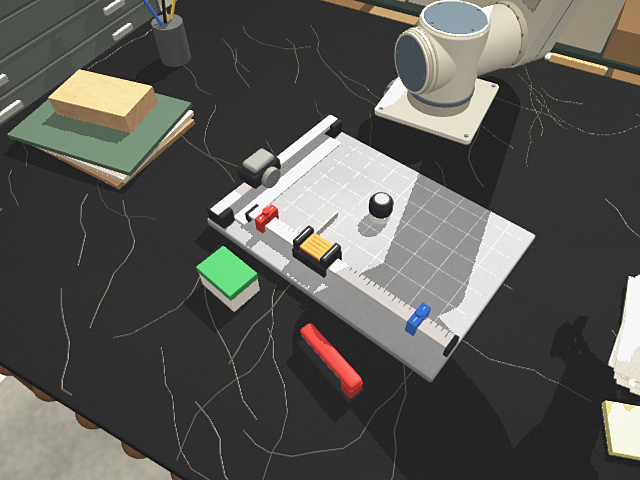

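View pics/top0.png

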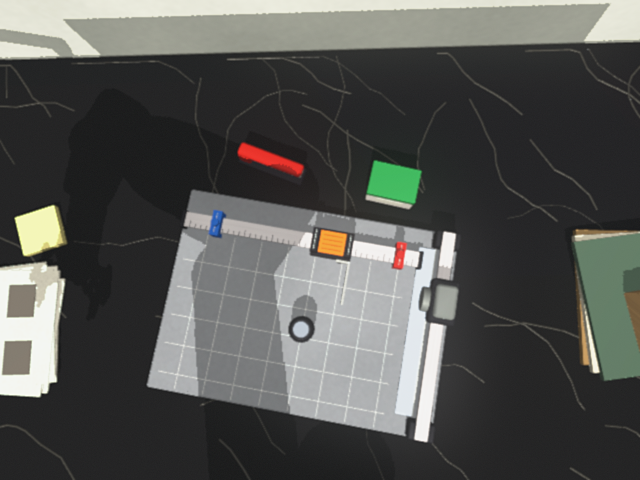

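The top view shows the orange pad near (331,243), red block (400,256) and blue block (217,223). The loupe is at (301,329), on the board side, and the slide box at (393,183). Next I'll mask these by colour and cast rays in both views.

```bash
cat > h.py <<'E'
import cv2,numpy as np
from cell import bot
def mask(img,name,roi):
    h=cv2.cvtColor(img,cv2.COLOR_RGB2HSV);H,S,V=[h[...,i].astype(int) for i in range(3)]
    m={'orange':(H>8)&(H<25)&(S>140)&(V>100),'red':((H<6)|(H>174))&(S>140)&(V>70),'blue':(H>100)&(H<125)&(S>130)&(V>60)}[name]
    r=np.zeros_like(m);x0,y0,x1,y1=roi;r[y0:y1,x0:x1]=1
    m=(m&r).astype(np.uint8)*255
    m=cv2.morphologyEx(m,cv2.MORPH_CLOSE,np.ones((5,5)))
    return m
def blob(m):
    c=max(cv2.findContours(m,cv2.RETR_EXTERNAL,cv2.CHAIN_APPROX_NONE)[0],key=cv2.contourArea)
    return c
def ray(cam,uv):
    M=cam['world_from_camera'];d=np.array([(uv[0]-cam['cx'])/cam['fx'],-(uv[1]-cam['cy'])/cam['fy'],-1])
    return M[:3,3],M[:3,:3]@d
def onz(cam,uv,z):
    o,d=ray(cam,uv);return o+d*(z-o[2])/d[2]
E
python3 - <<'E'
from h import *
R={'top':{'orange':(300,220,360,270),'red':(380,235,425,280),'blue':(200,205,235,245)},
'scene':{'orange':(290,220,350,280),'red':(245,195,285,235),'blue':(400,295,440,345)}}
Z={'orange':.064,'red':.061,'blue':.061}
for n in R:
    img=cv2.imread(f'pics/{n}0.png')[:,:,::-1].copy();cam=bot.camera_model(n)
    for k,roi in R[n].items():
        c=blob(mask(img,k,roi));r=cv2.minAreaRect(c)
        M=cv2.moments(c);u=(M['m10']/M['m00'],M['m01']/M['m00'])
        P=np.array([onz(cam,p[0],Z[k])[:2] for p in c],np.float32)
        print(n,k,'px',np.round(u,1),'w',onz(cam,u,Z[k]).round(4),'worldrect',cv2.minAreaRect(P))
E
```

```text
top orange px [331.8 242.4] w [ 0.557  -0.0231  0.064 ] worldrect ((0.5570490956306458, -0.02314986102283001), (0.04655584692955017, 0.040971238166093826), 78.61415100097656)
top red px [399.2 254.8] w [ 0.533  -0.1387  0.061 ] worldrect ((0.5328896641731262, -0.13846634328365326), (0.016915278509259224, 0.04541349038481712), 77.43793487548828)
top blue px [216.2 223. ] w [0.5966 0.1785 0.061 ] worldrect ((0.5963583588600159, 0.1775657832622528), (0.02201339416205883, 0.045447543263435364), 77.34901428222656)
scene orange px [315.2 245.9] w [ 0.5583 -0.0254  0.064 ] worldrect ((0.5573763251304626, -0.024424541741609573), (0.04594069719314575, 0.041606124490499496), 78.92797088623047)
scene red px [265.5 217.2] w [ 0.5417 -0.1358  0.061 ] worldrect ((0.5421097874641418, -0.13472981750965118), (0.03563195839524269, 0.058670636266469955), 80.49564361572266)
scene blue px [417.  318.1] w [0.605  0.1793 0.061 ] worldrect ((0.6048219203948975, 0.17961758375167847), (0.019994813948869705, 0.05929098278284073), 80.31015014648438)
```

Both views agree on the pad, within 2 mm. The pad is at about (0.557,-0.024) and measures 46x41 mm, as expected. The blue-to-red line puts the rail's yaw at -11.35° and leaves about 74 mm of travel towards red. I'll shut the fingers and turn +75° about tool z, so that tool y points along the rail to red.

Call:
{"name": "drive_tool", "arguments": {
  "steps": [
    [0,0,0,0.119],
    [0,0,0,0.119],
    [0,0,0,0.119],
    [0,0,0,0.119],
    [0,0,0,0.119],
    [0,0,0,0.119],
    [0,0,0,0.119],
    [0,0,0,0.119]
  ],
  "hand": 0,
  "force": 40
}}

```text
t: 0.77
tcp_pos: [0.2449, 0.4922, 0.2309]
tcp_rot: [180.0, 0.0, 8.7]
contact_force: [-0.3, -0.0, 0.4]
grip_width: -0.0002
```

Call:
{"name": "drive_tool", "arguments": {
  "steps": [
    [0,0,0,0.119],
    [0,0,0,0.119],
    [0,0,0,0.117],
    [0,0,0,0]
  ]
}}

```text
t: 1.1
tcp_pos: [0.245, 0.4922, 0.2309]
tcp_rot: [180.0, 0.0, -11.7]
contact_force: [0.1, -0.9, -0.3]
grip_width: 0.0
```

Call:
{"name": "drive_tool", "arguments": {
  "steps": [
    [0.0256,0.0276,0,0],
    [0.0256,0.0276,0,0],
    [0.0256,0.0276,0,0],
    [0.0256,0.0276,0,0],
    [0.0256,0.0276,0,0],
    [0.0256,0.0276,0,0],
    [0.0256,0.0276,0,0],
    [0.0256,0.0276,0,0]
  ]
}}

```text
t: 1.77
tcp_pos: [0.4029, 0.2339, 0.2313]
tcp_rot: [-180.0, -0.0, -11.1]
contact_force: [0.2, 0.2, 0.2]
grip_width: 0.0002
```

Call:
{"name": "drive_tool", "arguments": {
  "steps": [
    [0.0256,0.0276,0,0],
    [0.0256,0.0276,0,0],
    [0.0256,0.0276,0,0],
    [0.0256,0.0276,0,0],
    [0.0256,0.0276,0,0],
    [0.0256,0.0276,0,0],
    [0.0256,0.0276,0,0],
    [0,0,0,0]
  ]
}}

```text
t: 2.43
tcp_pos: [0.5429, 0.0059, 0.2302]
tcp_rot: [179.9, -0.0, -11.3]
contact_force: [-1.0, 0.1, -1.1]
grip_width: -0.0
```

Call:
{"name": "drive_tool", "arguments": {
  "steps": [
    [0.0196,0.026,0,0],
    [0,0,0.035,0],
    [0,0,0.035,0],
    [0,0,0.035,0],
    [0,0,0.02,0],
    [0,0,0,0]
  ]
}}

```text
t: 2.93
tcp_pos: [0.5516, -0.018, 0.1018]
tcp_rot: [180.0, 0.4, -11.1]
contact_force: [-0.8, -1.3, 0.1]
grip_width: 0.0003
```

```bash
python3 - <<'E'
from h import *
s=bot.sense();print(s['tcp_pos'],s['tcp_rot'],s['contact_force'])
for n in("scene","wrist"):
    p=bot.capture(n); cv2.imwrite(f"pics/{n}1.png",p[:,:,::-1]);
    if n=='scene': cv2.imwrite("pics/scene1c.png",cv2.resize(p[150:300,220:420,::-1],None,fx=4,fy=4,interpolation=cv2.INTER_CUBIC))
E
```

```text
[ 0.5515868  -0.01802563  0.101796  ] [179.99682      0.4499291  -11.14731639] [-0.79040052 -1.32088356  0.0849781 ]
```

View pics/scene1c.png

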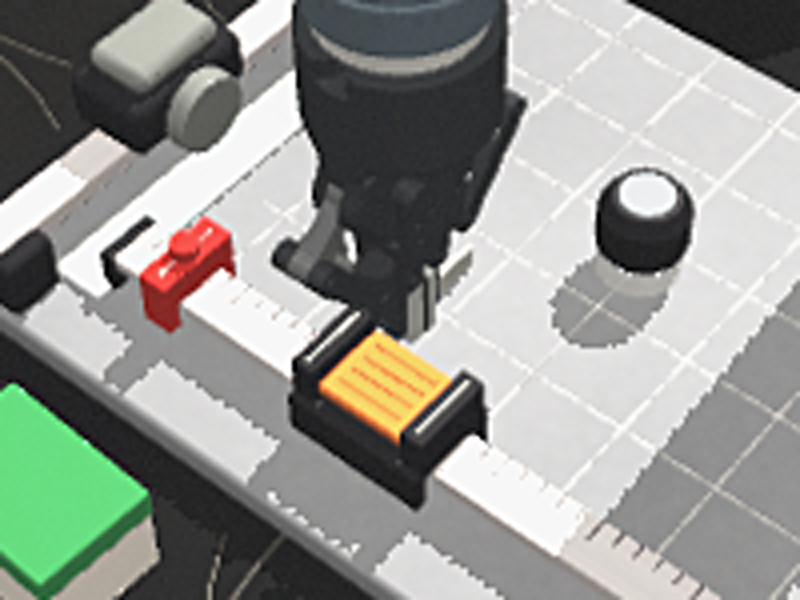

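View pics/wrist1.png

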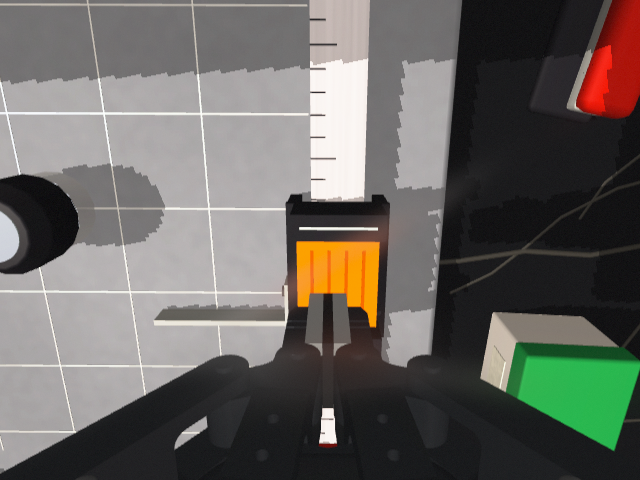

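The tips hover over the pad, and the rail runs vertical in the wrist view (edges at columns 310 and 368), so the yaw is right. I'll correct the centring and go down to just above the pad.

Call:
{"name": "drive_tool", "arguments": {
  "steps": [
    [0.0064,0.0044,0,0],
    [0,0,0.012,0],
    [0,0,0.012,0],
    [0,0,0,0],
    [0,0,0,0]
  ]
}}

```text
t: 3.45
tcp_pos: [0.5604, -0.0243, 0.0835]
tcp_rot: [180.0, -0.1, -11.3]
contact_force: [0.6, 0.5, -0.5]
grip_width: 0.0
```

```bash
python3 - <<'E'
from h import *
s=bot.sense();print(s['tcp_pos'],s['tcp_rot'],s['contact_force'])
p=bot.capture("scene");cv2.imwrite("pics/scene2c.png",cv2.resize(p[150:300,220:420,::-1],None,fx=4,fy=4,interpolation=cv2.INTER_CUBIC))
E
```

```text
[ 0.56041075 -0.02429955  0.08352197] [ 1.79999221e+02 -8.13089475e-02 -1.13089347e+01] [ 0.60729547  0.48531434 -0.52668758]
```

View pics/scene2c.png

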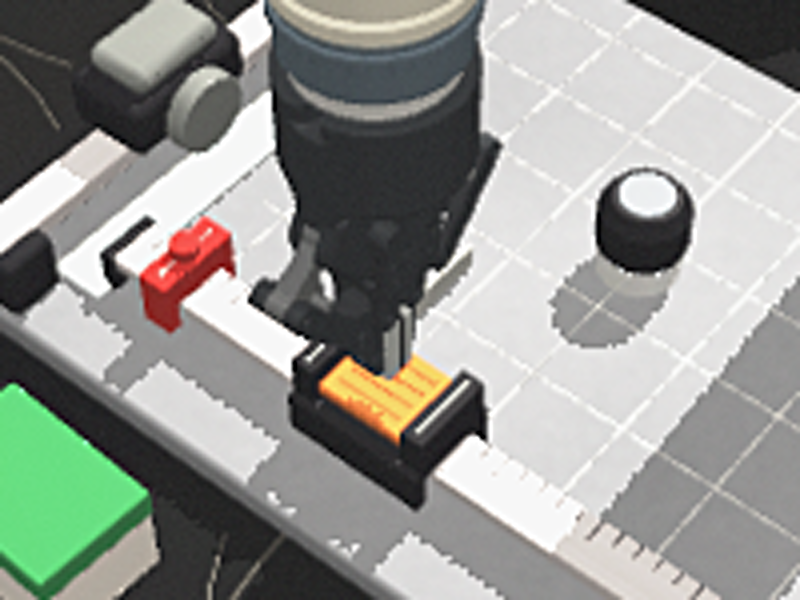

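The fingertip is above the pad, between the shoulders. I'll keep lowering.

Call:
{"name": "drive_tool", "arguments": {
  "steps": [
    [-0.003,0,0.004,0],
    [0,0,0.005,0],
    [0,0,0.005,0],
    [0,0,0,0],
    [0,0,0,0],
    [0,0,0,0]
  ]
}}

```text
t: 4.0
tcp_pos: [0.5567, -0.0234, 0.0683]
tcp_rot: [-180.0, 0.0, -11.3]
contact_force: [-0.2, 0.3, 0.9]
grip_width: -0.0001
```

Call:
{"name": "drive_tool", "arguments": {
  "steps": [
    [0,0,0.002,0],
    [0,0,0.002,0],
    [0,0,0.002,0],
    [0,0,0,0],
    [0,0,0,0],
    [0,0,0,0]
  ]
}}

```text
t: 4.5
tcp_pos: [0.557, -0.0234, 0.0633]
tcp_rot: [180.0, -0.1, -11.3]
contact_force: [-3.2, 1.1, 11.9]
grip_width: -0.0003
```

Call:
{"name": "drive_tool", "arguments": {
  "steps": [
    [0,0,0.002,0],
    [0,0,0.002,0],
    [0,0,0.001,0],
    [0,0,0,0],
    [0,0,0,0]
  ]
}}

```text
t: 4.92
tcp_pos: [0.557, -0.0235, 0.0585]
tcp_rot: [180.0, -0.1, -11.3]
contact_force: [-4.2, 0.4, 13.5]
grip_width: -0.0001
```

The pad is down about 5.5 mm at 13.5 N. I'll push along the rail now.

Call:
{"name": "drive_tool", "arguments": {
  "steps": [
    [0,0.002,0,0],
    [0,0.003,0,0],
    [0,0.004,0,0],
    [0,0.004,0,0],
    [0,0.004,0,0],
    [0,0.004,0,0],
    [0,0.002,0,0],
    [0,0,0,0]
  ]
}}

```text
t: 5.58
tcp_pos: [0.5524, -0.0464, 0.0586]
tcp_rot: [180.0, -0.1, -11.4]
contact_force: [-3.6, 1.4, 13.1]
grip_width: -0.0
```

```bash
python3 - <<'E'
from h import *
s=bot.sense();print(s['tcp_pos'],s['tcp_rot'],s['contact_force'])
p=bot.capture("scene");cv2.imwrite("pics/scene3c.png",cv2.resize(p[150:300,220:420,::-1],None,fx=4,fy=4,interpolation=cv2.INTER_CUBIC))
E
```

```text
[ 0.55237864 -0.04638676  0.05855783] [ 1.79984449e+02 -9.36735934e-02 -1.13633867e+01] [-3.59054382  1.41898474 13.10627476]
```

View pics/scene3c.png

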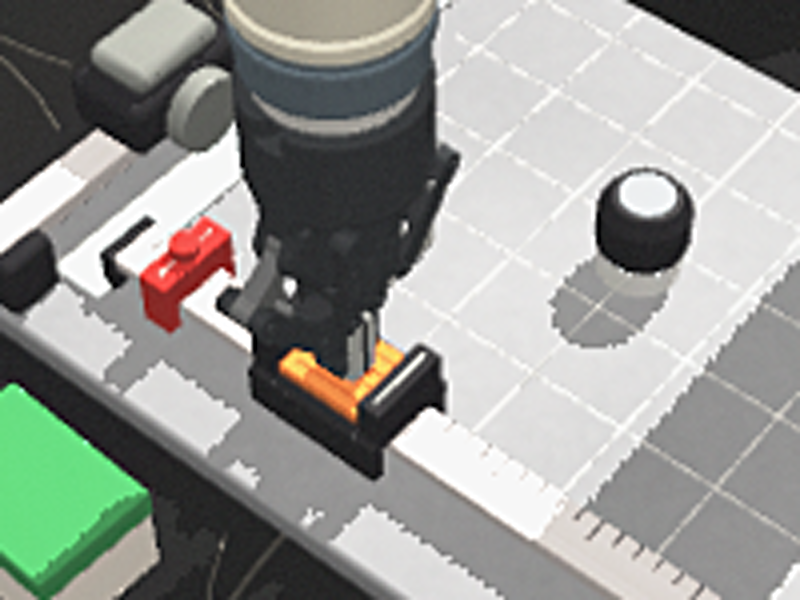

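The stop rides along with the finger by friction, its brake free. It has gone 23 mm and about 50 mm remain.

Call:
{"name": "drive_tool", "arguments": {
  "steps": [
    [0,0.003,0,0],
    [0,0.005,0,0],
    [0,0.006,0,0],
    [0,0.006,0,0],
    [0,0.006,0,0],
    [0,0.006,0,0],
    [0,0.005,0,0],
    [0,0.003,0,0]
  ]
}}

```text
t: 6.3
tcp_pos: [0.5445, -0.0856, 0.0585]
tcp_rot: [180.0, -0.1, -11.4]
contact_force: [-3.1, 1.1, 13.9]
grip_width: 0.0001
```

Call:
{"name": "drive_tool", "arguments": {
  "steps": [
    [0,0.002,0,0],
    [0,0.002,0,0],
    [0,0.001,0,0],
    [0,0,0,0]
  ]
}}

```text
t: 6.63
tcp_pos: [0.5435, -0.0904, 0.0585]
tcp_rot: [180.0, -0.1, -11.4]
contact_force: [-4.1, 1.1, 13.8]
grip_width: 0.0
```

Call:
{"name": "drive_tool", "arguments": {
  "steps": [
    [0,0.0015,0,0],
    [0,0.0015,0,0],
    [0,0.0015,0,0],
    [0,0.0015,0,0],
    [0,0.001,0,0],
    [0,0,0,0]
  ]
}}

```text
t: 7.13
tcp_pos: [0.5422, -0.0969, 0.0585]
tcp_rot: [-180.0, -0.1, -11.3]
contact_force: [-3.6, 1.7, 13.7]
grip_width: -0.0
```

Call:
{"name": "drive_tool", "arguments": {
  "steps": [
    [0,0.001,0,0],
    [0,0.001,0,0],
    [0,0.001,0,0],
    [0,0.001,0,0],
    [0,0,0,0]
  ]
}}

```text
t: 7.55
tcp_pos: [0.542, -0.0993, 0.0586]
tcp_rot: [-179.8, -0.1, -11.3]
contact_force: [0.0, 8.9, 13.9]
grip_width: 0.0001
```

```bash
python3 - <<'E'
from h import *
s=bot.sense();print(s['tcp_pos'],s['tcp_rot'],s['contact_force'])
p=bot.capture("scene");cv2.imwrite("pics/scene4c.png",cv2.resize(p[180:280,220:353,::-1],None,fx=6,fy=6,interpolation=cv2.INTER_CUBIC))
E
```

```text
[ 0.54202334 -0.09934613  0.0585862 ] [-1.79806131e+02 -1.38132965e-01 -1.12725929e+01] [1.45508287e-03 8.87274712e+00 1.39402231e+01]
```

View pics/scene4c.png

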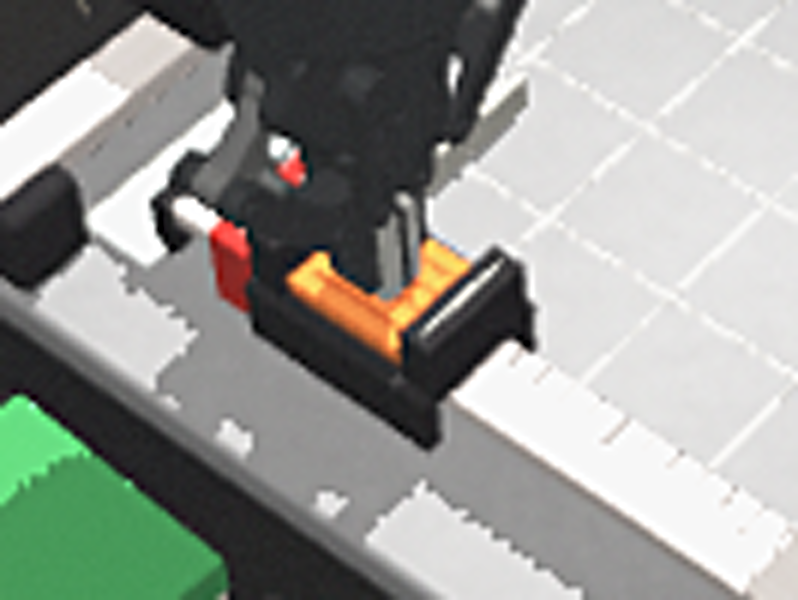

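The side force rose to 9 N, and the picture shows the saddle's left end touching the red block at about (245,290). The pad is still down about 5.4 mm. I'll lift straight up.

Call:
{"name": "drive_tool", "arguments": {
  "steps": [
    [0,0,0,0],
    [0,0,-0.002,0],
    [0,0,-0.002,0],
    [0,0,-0.002,0],
    [0,0,-0.003,0],
    [0,0,-0.005,0],
    [0,0,-0.01,0],
    [0,0,-0.01,0]
  ]
}}

```text
t: 8.27
tcp_pos: [0.5409, -0.1009, 0.0918]
tcp_rot: [180.0, 0.1, -11.4]
contact_force: [-1.0, 1.3, 0.5]
grip_width: 0.0
```

Call:
{"name": "drive_tool", "arguments": {
  "steps": [
    [0,0,-0.03,0],
    [0,0,-0.04,0],
    [0,0,-0.04,0],
    [-0.03,-0.02,0,0],
    [-0.03,-0.03,0,0],
    [-0.03,-0.03,0,0],
    [-0.03,-0.03,0,0],
    [0,0,0,0]
  ]
}}

```text
t: 8.93
tcp_pos: [0.4423, 0.0328, 0.2027]
tcp_rot: [-179.9, 0.0, -11.2]
contact_force: [1.1, 0.2, -0.1]
grip_width: -0.0001
```

```bash
python3 - <<'E'
from h import *
s=bot.sense();print(s['tcp_pos'],s['contact_force'])
p=bot.capture("scene");cv2.imwrite("pics/scene5c.png",cv2.resize(p[150:300,200:400,::-1],None,fx=4,fy=4,interpolation=cv2.INTER_CUBIC))
q=bot.capture("top");cv2.imwrite("pics/top5.png",q[:,:,::-1])
E
```

```text
[0.44227801 0.03279342 0.20268504] [ 1.06987422  0.22536265 -0.11809135]
```

View pics/scene5c.png

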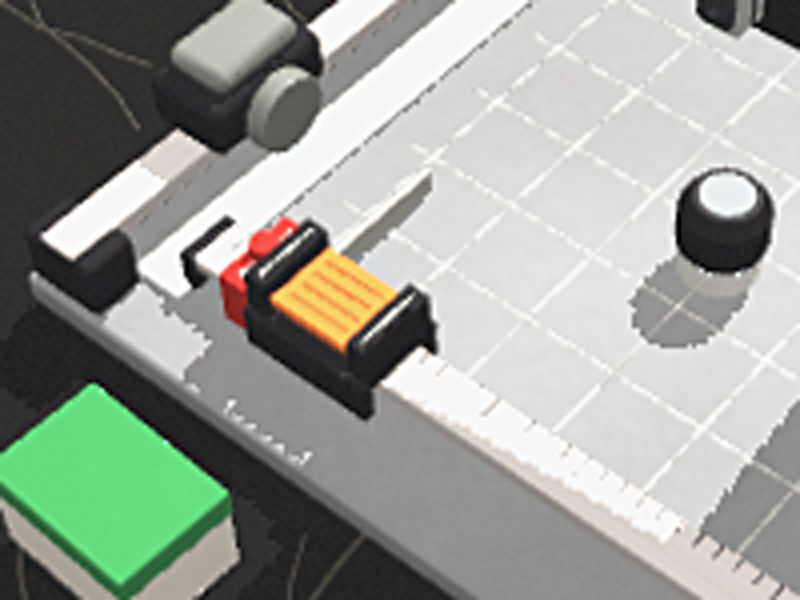

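View pics/top5.png

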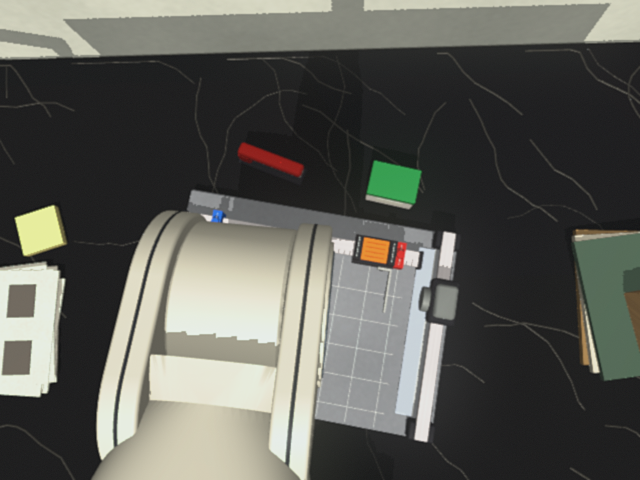

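Both views show the stop against the red block (top view: pad at about (376,250), red at about (400,256)), with the pad up and nothing else moved. I'll check the distance in numbers.

```bash
python3 - <<'E'
from h import *
img=cv2.imread('pics/top5.png')[:,:,::-1].copy();cam=bot.camera_model('top')
R={'orange':(345,225,398,275,),'red':(390,235,425,280)};Z={'orange':.064,'red':.061}
u=np.array([-.197,-.9804]);P={}
for k in R:
    c=blob(mask(img,k,R[k]));W=np.array([onz(cam,p[0],Z[k])[:2] for p in c],np.float32)
    r=cv2.minAreaRect(W);P[k]=np.array(r[0]);print(k,r, 'along', (W@u).min(),(W@u).max())
print((P['red']-P['orange'])@u)
E
```

```text
orange ((0.5422754287719727, -0.09667876362800598), (0.0464937724173069, 0.040608398616313934), 78.5474624633789) along -0.03526550861895085 0.011200036281347274
red ((0.5324921011924744, -0.13941843807697296), (0.015386536717414856, 0.045730046927928925), 76.6974868774414) along 0.023388116478919984 0.03966739553213121
0.043829292362928395
```

The measured distance between the middles is 43.8 mm, against 44 mm for contact. Handing in.

```bash
python3 -c "
from cell import bot
print(bot.close_job(),bot.sense()['t'])"
```

```text
the job is handed in; nothing more can be done
the job is handed in; nothing more can be done
```

The paper stop now rests against the red preset block with its brake on, and I handed the job in at about 9 s of the 40 s allowed. No verdict was reported.

- **What I did:** With the fingers shut, I pressed the orange pad down about 5.5 mm at 13–14 N. I pushed the stop about 74 mm along the rail until the side force rose to 9 N, then lifted straight up and moved clear.
- **Last checks:**
  - The top view gives 43.8 mm between the middles of stop and block, against 44 mm for contact, and the limit is 46 mm.
  - In the pictures the pad is up, the arm touches nothing, and the cutter head, stapler and slide box look unmoved.
  - The loupe looks unmoved in the scene view; the arm hid it in the last top view.
- **What disagreed:** The red block's position differed by about 9 mm between the two views at the start, because its sides and clamp screw also showed in the slanted scene view. I used the top view, and the contact force agreed with it.

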